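# Snap the terminal cover onto the sloping terminal box

### The job

Put the loose cover plate, bar handle outwards, over the open terminals on the sloping face of the terminal box and snap it fully home under all four spring clips. Press it down corner by corner, never all four corners at once, and gently enough not to strain the box; then let go. Leave the jar, the timer and the brass weight where they stand.

Things in the scene. Friction and masses are not known exactly. Their poses are not given: they have to be found in the camera images.
- cover_grip (a point): Handle centre of the loose white cover, which lies handle up. Plate 90 (x) x 120 (y) x 6 mm, 0.12 kg (varied); handle in its middle, upright on its top face: bar 50 mm long in x, 12 wide in y, 20 high. This point is half-way up the handle, 10 mm above the plate's top face, 16 above its underside. z points out of the top face. Half a turn about z makes no difference.
- cover: The cover; origin at the centre of the plate's underside, axes as for cover_grip.
- corner_a (a point): Clip point on the cover's long edge, top face: x -30, y +60 mm from the plate's centre, 6 mm above its underside. It drops about 13 mm when it snaps home.
- corner_b (a point): The same at x -30, y -60 mm.
- corner_c (a point): The same at x +30, y +60 mm.
- corner_d (a point): The same at x +30, y -60 mm.
- seat: Open top of the grey terminal box (140 x 164 x 40 mm), fixed at a 25 degree slope, low side to the robot. Origin: centre of the opening in the plane of the ledge on which the cover's underside lies when home; x up the slope, y left along the level long side, z square out of the face. Laid on the clips, the cover's underside is about 14 mm above the ledge. Clear press points: x +-28, y +-38 mm.
- terminal_box: The whole terminal box with its stand, fixed; origin at bench level 72 mm below the seat's origin, z up. Pressed near a clip, square to the slope, with 6 to 12 N, the clip gives way and the corner snaps under; the last two corners may take up to 18 N and go together. Pressing with over 25 N strains the box (its contact forces with the cover then add up to 55 N).
- clip_ll (a joint): Travel of the lower left spring clip (m): 0 at rest, grows as it is pushed outward. Clip at seat x -30, y +56.5 mm. Each clip is white, 14 mm wide in x; the hook's tip lies 3.5 mm inside the cover's edge, its flat underside 8 mm above the ledge; on top a lead-in ramp runs from the tip (z 10 mm) out and up to y 63, z 18 mm.
- pad (a point): Top of the rubber pad in the lower left corner, seat x -39.5, y +54.5 mm; one in each corner, 11 x 10 mm, standing 2.5 mm above the ledge and yielding 6 N per mm. Snapped home, the cover is held between pads and hooks, its underside about 2 mm above the ledge.
- clip_lr (a joint): Travel of the lower right spring clip (m): 0 at rest, grows as it is pushed outward. Clip at seat x -30, y -56.5 mm.
- clip_ul (a joint): Travel of the upper left spring clip (m): 0 at rest, grows as it is pushed outward. Clip at seat x +30, y +56.5 mm.
- clip_ur (a joint): Travel of the upper right spring clip (m): 0 at rest, grows as it is pushed outward. Clip at seat x +30, y -56.5 mm.
- stop_lip (a point): Middle of the inner face of the stop lip at the low end of the opening, at the ledge: seat x -48 mm. The lip is 100 mm long in y, 20 mm high, with a flared top to 26 mm. Opposite, at seat x +48 mm, is a low lip 5 mm high. The cover may lie anywhere between the two. In mid length, side guides 24 mm long (x), 23 mm high, flared to 29, keep it within 1.3 mm in y.
- jar: Small jar with a screw cap, 47 mm across, 83 mm high, origin under its centre; stands to the right of the terminal box.
- timer: Bench timer 62 x 64 x 18 mm, origin under its centre; lies in front of the terminal box.
- brass_weight: Brass weight, 25 mm across, 41 mm high, origin under its centre; stands beyond the cover.
Mind the look-alikes: they are no part of the job. Leave any blue look-alike of the cover alone.

How it is judged:
By the outcome, as a careful person would: the job done as asked, in the order asked, and still so for the second after the job is handed in, with the robot touching nothing.
It also fails if it takes over 64 s, if anything falls off the work surface, if the arm or the gripper's body presses on something with over 40 N, if the wrist force passes 120 N, or if a joint passes its speed limit or range.

### The arm

A 6-joint arm with a two-finger parallel gripper is mounted at the origin on a cart in front of the work surface, level with it; the furniture and walls round the work are solid. World frame = base frame: x ahead of the robot, y to its left, z up, the work surface at z = 0. Lengths are in m, angles in rad, forces in N, time in s.
With the tool pointing down it reaches from about 0.35 to 0.875 m from the base axis. Payload 15.5 kg.
Tool frame: the origin (TCP) lies on the centre line of the jaws, within the pads' length; the fingertips stand 17 mm ahead of it and the grasp point (between the pads) lies 2 mm behind it; z points along the fingers, y is the direction in which the jaws open and shut (so a half turn about z gives the same grasp; the last joint's range is limited). The gripper opens to 85 mm and grips with 20 to 120 N. Pads are 22 mm wide; open, the fingers measure 114 mm over their backs; the gripper's body (76 mm by 85 mm) begins 54 mm behind the grasp point. The pads swing forward as they close: fully open they stand 13 mm farther back than shut.
Start: joints at [-1.313, 0.494, 1.345, -0, 1.302, -0.096], TCP at [0.216, -0.587, 0.248] pointing down, gripper open.
Joint ranges: [-2.91, 2.91], [-0.82, 2.16], [0.22, 2.67], [-1.22, 4.37], [0.12, 2.79], [-3.08, 3.08]. Speed limits (rad/s): [1.89, 1.89, 2.57, 3.01, 3.01, 3.01].

### API

Orientations are given as a unit quaternion [w, x, y, z].
In Python, from workcell import robot, viewer, workorder gives the robot as it stands. The module is installed in compiled form; this text tells all that it offers.
- The arm moves only by the tool play_rows, never from a script. Its argument "steps" is a list that holds one entry, the list of rows, each a list of 7 numbers: the turn, a rotation vector about the world's x, y, z in rad, then the shift along the world's x, y, z in mm, then the opening, from 0 (shut) to 1 (fully open). A call has 1 to 10 rows; each row is the pose to reach, as a shift and turn from the pose measured when the call began; what a row does not reach only later rows make up. A row lasts 1/8 s, in which the tool goes at most 62.5 mm and 10.7 degrees, less where a joint would pass 70% of its speed; a pose out of reach is approached as far as the arm can. A call with a gripper value outside its range is refused whole. The fingers move at their own pace and stop on an object; "grip_force" is the grip in N (left out, the last holds). Time passes only in rows, so rows that repeat a pose let the fingers close. It gives the time, the measured TCP pose, the force and the opening at its end, in the units of the state.
- robot.get_obs(): the state, without advancing time (a new reading comes with each control period).
- viewer.capture(name): name is "scene" or "top" or "wrist"; returns a dict with "color" (384x512x3 uint8, red, green, blue), "camera_matrix" (3x3 intrinsics, pixels), "camera_from_world" (4x4, takes a point from world to camera coordinates); the wrist camera has in their place "tool_from_camera" (4x4, takes a point from camera to tool coordinates, whose origin is the TCP and whose axes are the flange's). Camera axes: x right, y up, looking along -z (the intrinsics and any distortion apply to the point x, -y, -z); pixel columns grow to the right and rows downward; lengths in m; the calibration is good to about 2 mm. A picture is of the moment at which its call begins: read the wrist's pose just before it. There is no depth.
- workorder.hand_in(): hands the job in, once; it reports no verdict.
The state is a dict: "clock": time; "q": joint angles; "qvel": joint speeds; "effort": joint torques, N m; "ee_pos": TCP position; "tcp_rot": TCP orientation; "ft_force": force on the tool from outside, world axes, zero at the start; "moment": the same for the moment, N m; "gripper_width": opening from 0.0 (shut) to 1.0 (fully open).
Only numpy, scipy, OpenCV 4.12 (cv2) and the standard library are available. Lean on these libraries where they do the work, as an engineer would, in place of code of your own. Each camera call takes 0.05 s, during which the arm holds its last target.

## Working session

There is one attempt and no reset: what is moved stays moved. The work goes in short steps, Python scripts to look and compute and a tool call to move; the robot and the scene stay as the last step left them, time stands still between calls to the robot, and variables do not carry over. Pictures are saved under pics/ and viewed, and the job is handed in when it is done.

Besides the shell and the picture viewer there is one more tool, called after ">>>" by a JSON object that holds its "fn" and its "kwargs". play_rows: Moves the arm, as the interface text tells. Its arguments: {"type":"object","properties":{"steps":{"type":"array","items":{"type":"array","items":{"type":"array","items":{"type":"number"}}}},"grip_force":{"type":"number"}},"required":["steps"]}

```bash
mkdir -p pics; python3 - <<'E'
from workcell import robot, viewer
import cv2,numpy as np
o=robot.get_obs();print({k:np.round(v,4).tolist() for k,v in o.items()})
for n in("scene","top","wrist"):
    d=viewer.capture(n);cv2.imwrite(f"pics/{n}0.png",d["color"][:,:,::-1])
    np.savez(f"{n}0.npz",**d)
    for k in d:
        if k!="color":print(n,k,np.round(d[k],4).tolist() if not isinstance(d[k],str) else d[k])
E
```

```text
{'clock': 0.0, 'q': [-1.3135, 0.4942, 1.3461, 0.0, 1.3025, -0.0955], 'qvel': [0.0013, 0.001, 0.0014, -0.0002, 0.0002, 0.0004], 'effort': [-0.0017, -88.2157, -38.3869, -0.0002, 0.0105, 0.0001], 'ee_pos': [0.2159, -0.5862, 0.2477], 'tcp_rot': [-0.0006, 0.9845, 0.1755, -0.0], 'ft_force': [-1.0563, 0.7711, -0.0472], 'moment': [0.0181, -0.0363, -0.016], 'gripper_width': 0.9948}
scene camera_matrix [[454.8268, 0.0, 255.7545], [0.0, 454.8268, 191.4261], [0.0, 0.0, 1.0]]
scene camera_from_world [[-0.6985, -0.7154, -0.0166, 0.3893], [0.4328, -0.4408, 0.7864, -0.2777], [-0.5699, 0.5421, 0.6175, -0.9061], [0.0, 0.0, 0.0, 1.0]]
top camera_matrix [[350.6854, 0.0, 251.5228], [0.0, 350.6854, 193.6473], [0.0, 0.0, 1.0]]
top camera_from_world [[-0.0249, -0.9997, -0.0012, 0.0439], [0.9966, -0.0249, 0.0784, -0.5557], [-0.0784, 0.0008, 0.9969, -1.1558], [0.0, 0.0, 0.0, 1.0]]
wrist camera_matrix [[307.8182, 0.0, 254.5181], [0.0, 307.8182, 191.3149], [0.0, 0.0, 1.0]]
wrist tool_from_camera [[-0.0002, 0.9457, 0.3251, 0.0849], [1.0, 0.0005, -0.0006, -0.0], [-0.0008, 0.3251, -0.9457, -0.127], [0.0, 0.0, 0.0, 1.0]]
```

View pics/scene0.png

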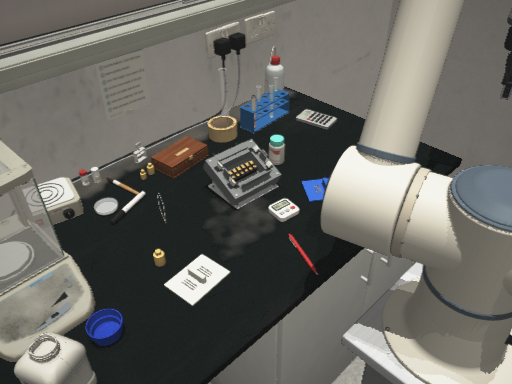

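View pics/top0.png

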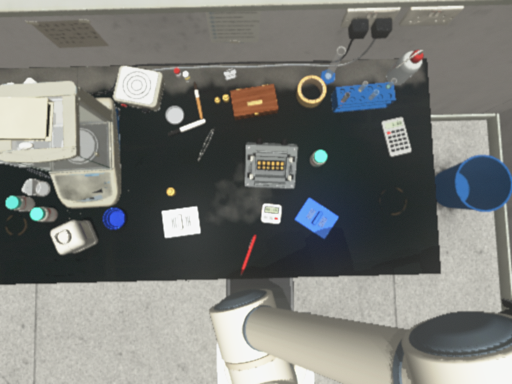

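View pics/wrist0.png

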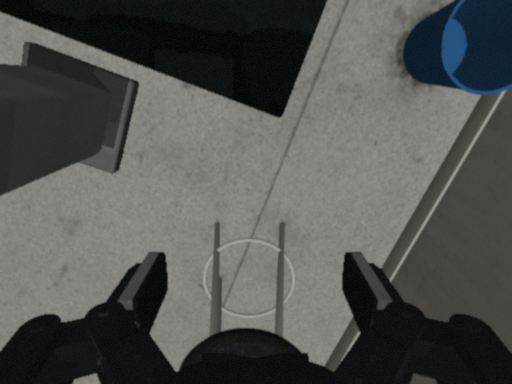

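```bash
cat > h.py <<'E'
import numpy as np,cv2
def ray(d,u,v):
    K=d["camera_matrix"];T=np.linalg.inv(d["camera_from_world"])
    c=np.array([(u-K[0,2])/K[0,0],-(v-K[1,2])/K[1,1],-1])
    return T[:3,3],T[:3,:3]@c
def onz(d,u,v,z):
    o,r=ray(d,u,v);return o+r*(z-o[2])/r[2]
def proj(d,P):
    T=d["camera_from_world"];p=T[:3,:3]@np.asarray(P)+T[:3,3];K=d["camera_matrix"]
    return np.array([K[0,0]*p[0]/-p[2]+K[0,2],K[1,1]*-p[1]/-p[2]+K[1,2]])
def tri(*rs):
    A=np.zeros((3,3));b=np.zeros(3)
    for o,r in rs:
        r=r/np.linalg.norm(r);M=np.eye(3)-np.outer(r,r);A+=M;b+=M@o
    return np.linalg.solve(A,b)
E
python3 - <<'E'
from h import *
t=cv2.imread('pics/top0.png');s=cv2.imread('pics/scene0.png')
a=cv2.resize(t[195:245,150:230],(400,250),interpolation=cv2.INTER_CUBIC)
b=cv2.resize(s[235:315,150:240],(400,350),interpolation=cv2.INTER_CUBIC)
c=cv2.resize(t[130:200,230:330],(400,280),interpolation=cv2.INTER_CUBIC)
e=cv2.resize(s[130:215,195:295],(400,320),interpolation=cv2.INTER_CUBIC)
im=np.zeros((600,800,3),np.uint8)
im[:250,:400]=a;im[250:600,:400]=b;im[:280,400:]=c;im[280:600,400:]=e
cv2.imwrite('pics/crop0.png',im)
t=np.load('top0.npz')
g=t['color'].astype(int)
m=((g.min(2)>150)&(g.max(2)-g.min(2)<40)).astype(np.uint8)
m[:195]=0;m[245:]=0;m[:,:150]=0;m[:,230:]=0
c=max(cv2.findContours(m,0,2)[0],key=cv2.contourArea)
r=cv2.minAreaRect(c);bp=cv2.boxPoints(r);print(r,bp)
for z in(0,0.006):
  P=np.array([onz(t,*p,z) for p in bp]);print(P.round(4),P.mean(0),np.linalg.norm(P-np.roll(P,1,0),axis=1))
for p in [(271,165),(319,157),(271,213),(317,217),(171,191)]: print(p,onz(t,*p,0.02))
E
```

```text
((180.61053466796875, 221.64401245117188), (27.83332061767578, 36.79582977294922), 82.23483276367188) [[160.50099 210.34077]
 [196.95943 205.36916]
 [200.72008 232.94725]
 [164.26164 237.91887]]
[[0.509  0.3416 0.    ]
 [0.5229 0.2172 0.    ]
 [0.429  0.2056 0.    ]
 [0.4153 0.3293 0.    ]] [0.46907287 0.27342759 0.        ] [0.09451785 0.12525547 0.09459845 0.12448765]
[[0.5088 0.3401 0.006 ]
 [0.5226 0.2162 0.006 ]
 [0.4292 0.2047 0.006 ]
 [0.4156 0.3278 0.006 ]] [0.46904886 0.27221094 0.006     ] [0.09404364 0.12462704 0.09412383 0.12386308]
(271, 165) [ 0.65237016 -0.0382979   0.02      ]
(319, 157) [ 0.67565594 -0.20178492  0.02      ]
(271, 213) [ 0.49016005 -0.03354744  0.02      ]
(317, 217) [ 0.47296264 -0.18697829  0.02      ]
(171, 191) [0.57249618 0.3008026  0.02      ]
```

View pics/crop0.png

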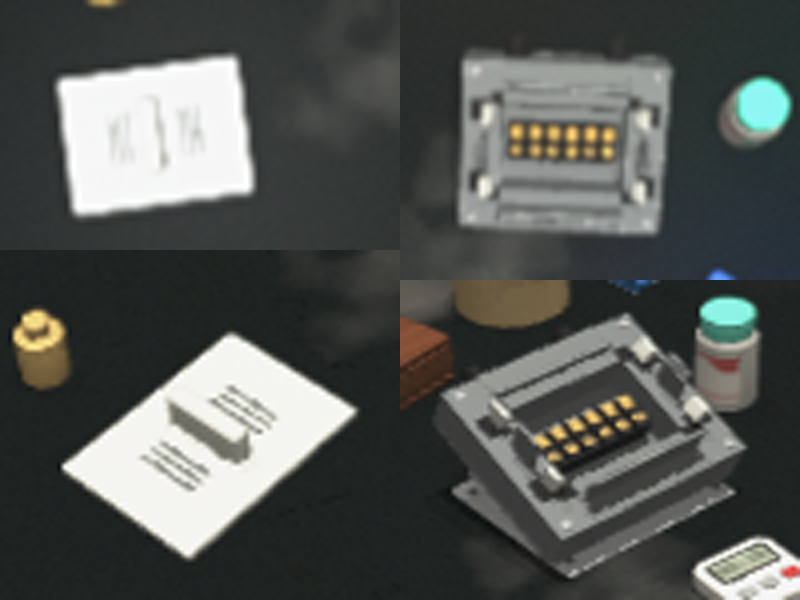

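Two candidates: the white plate at top px (181,222) / scene px (197,279), which is flat with an upright bar across its short direction, about 94 x 124 mm. The blue plate at top px (317,217) is the look-alike. The crop confirms that the white one is the cover. The box opening is at top px (271,165). I'll fly over the box for a close view, then go to the cover.

>>> {"fn": "play_rows", "kwargs": {"steps": [[[0,0,-0.15,60,70,50,1],[0,0,-0.3,120,140,60,1],[0,0,-0.44,180,210,60,1],[0,0,-0.44,215,260,60,1],[0,0,-0.44,250,310,60,1],[0,0,-0.44,285,360,60,1],[0,0,-0.44,310,410,60,1],[0,0,-0.44,335,460,60,1],[0,0,-0.44,360,510,60,1],[0,0,-0.44,374,546,60,1]]]}}

```text
clock: 1.4
ee_pos: [0.5688, -0.0827, 0.3076]
tcp_rot: [-0.0, 0.999, -0.044, 0.0]
ft_force: [0.7, -1.0, -0.5]
gripper_width: 1.0
```

>>> {"fn": "play_rows", "kwargs": {"steps": [[[0,0,0,0,0,0,1],[0,0,0,0,0,0,1],[0,0,0,0,0,0,1]]]}}

```text
clock: 1.78
ee_pos: [0.5683, -0.0838, 0.3075]
tcp_rot: [-0.0, 0.999, -0.044, -0.0]
ft_force: [0.1, -0.3, 0.0]
gripper_width: 1.002
```

```bash
cat > cap.py <<'E'
import sys
from workcell import robot, viewer
from h import *
from scipy.spatial.transform import Rotation as R
def cap(tag,n="wrist"):
    o=robot.get_obs();d=dict(viewer.capture(n))
    if n=="wrist":
        T=np.eye(4);q=o["tcp_rot"];T[:3,:3]=R.from_quat([q[1],q[2],q[3],q[0]]).as_matrix();T[:3,3]=o["ee_pos"]
        d["camera_from_world"]=np.linalg.inv(T@d["tool_from_camera"])
    cv2.imwrite(f"pics/{tag}.png",d["color"][:,:,::-1]);np.savez(f"{tag}.npz",**d)
    print(round(o["clock"],2),np.round(o["ee_pos"],4),"tool R",np.round(T[:3,:3],3).tolist() if n=="wrist" else "",np.round(o["ft_force"],2),np.round(o["qvel"],3),o["gripper_width"])
    return d,o
if __name__=="__main__": cap(*sys.argv[1:])
E
python3 cap.py w1
```

```text
1.77 [ 0.5683 -0.0838  0.3075] tool R [[0.996, -0.089, -0.0], [-0.089, -0.996, 0.001], [-0.0, -0.001, -1.0]] [ 0.15 -0.3   0.02] [-0.007 -0.003  0.001  0.     0.001  0.002] 1.0024498382924103
```

View pics/w1.png

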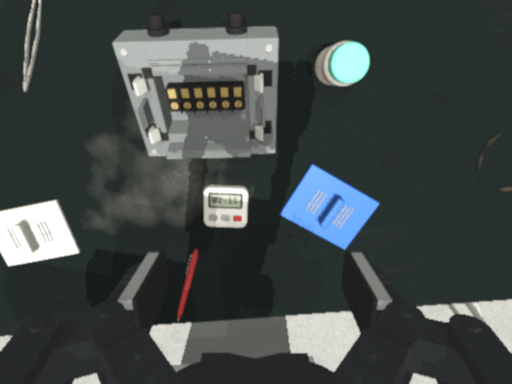

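```bash
python3 - <<'E'
from h import *
w=cv2.imread('pics/w1.png');s=cv2.imread('pics/scene0.png')
a=cv2.resize(w[10:170,105:290],None,fx=4,fy=3.7,interpolation=cv2.INTER_CUBIC)
cv2.imwrite('pics/w1c.png',a);print(a.shape)
b=cv2.resize(s[135:210,198:292],None,fx=8,fy=8,interpolation=cv2.INTER_CUBIC)
cv2.imwrite('pics/s0c.png',b)
b=cv2.resize(cv2.imread('pics/top0.png')[135:195,238:305],None,fx=10,fy=10,interpolation=cv2.INTER_CUBIC)
cv2.imwrite('pics/t0c.png',b)
E
```

```text
(592, 740, 3)
```

View pics/w1c.png

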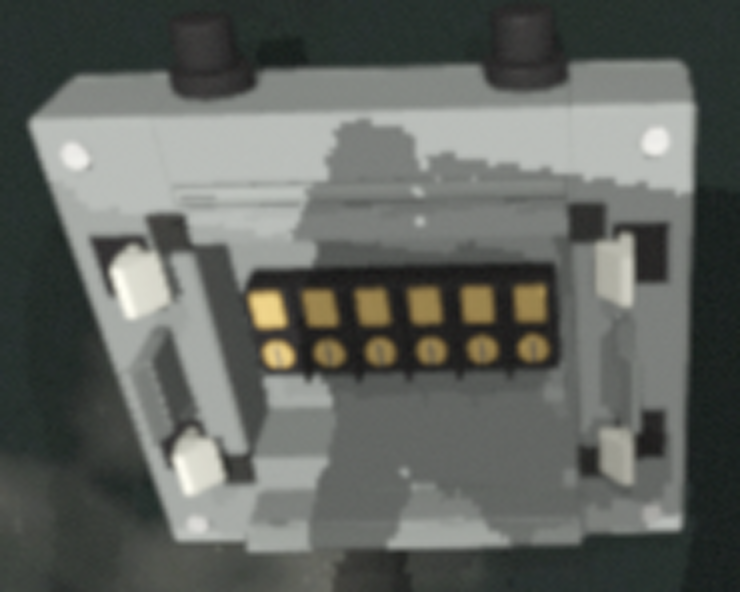

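View pics/s0c.png

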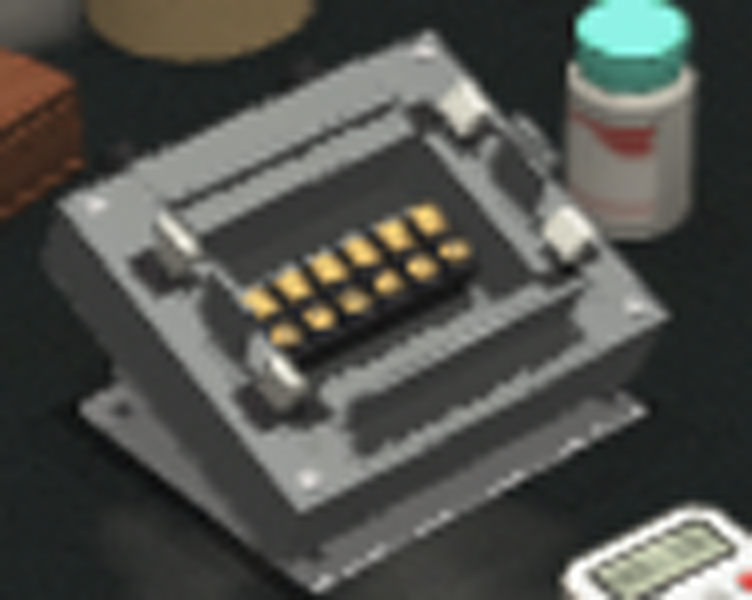

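View pics/t0c.png

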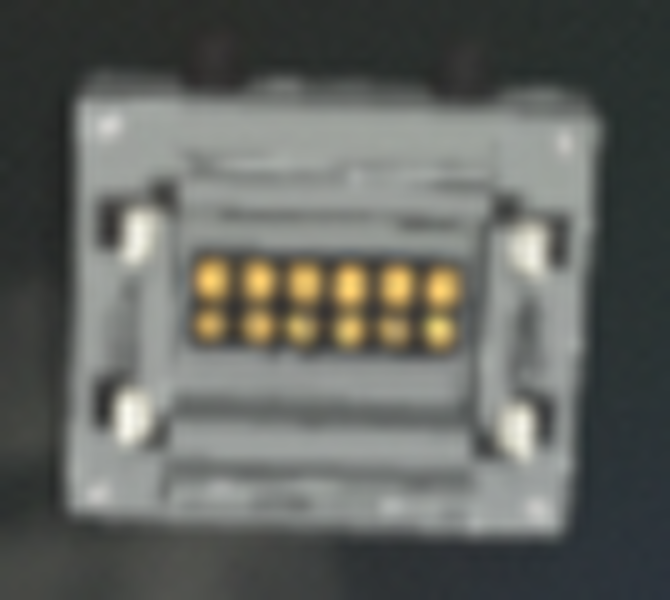

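```bash
cat > seat.py <<'E'
from h import *
w=np.load('w1.npz');s=np.load('scene0.npz');t=np.load('top0.npz')
W=[(75,156),(656,141),(197,523),(655,515)];S=[(95,203),(425,47),(308,480),(635,305)];T=[(110,125),(566,140),(98,492),(538,507)]
W=[(105+(u+.5)/4-.5,10+(v+.5)/3.7-.5) for u,v in W];S=[(198+(u+.5)/8-.5,135+(v+.5)/8-.5) for u,v in S];T=[(238+(u+.5)/10-.5,135+(v+.5)/10-.5) for u,v in T]
P=[]
for a,b,c in zip(W,S,T):
    p=tri(ray(w,*a),ray(s,*b),ray(t,*c));P.append(p)
    print(p.round(4),'res px',(proj(w,p)-a).round(1),(proj(s,p)-b).round(1),(proj(t,p)-c).round(1))
P=np.array(P);c=P.mean(0);UL,UR,LL,LR=P
x=(UL+UR-LL-LR)/2;y=(UL+LL-UR-LR)/2
print('c',c,'dx',np.linalg.norm(x),'dy',np.linalg.norm(y),'slope',np.degrees(np.arcsin(x[2]/np.linalg.norm(x))),'yaw x',np.degrees(np.arctan2(x[1],x[0])),'yaw y',np.degrees(np.arctan2(-y[0],y[1])), 'y tilt',y[2])
yaw=np.arctan2(-y[0],y[1])
from scipy.spatial.transform import Rotation as R
Rs=(R.from_euler('z',yaw)*R.from_euler('y',-25,degrees=True)).as_matrix()
h=(c[2]-.072)/Rs[2,2];O=c-h*Rs[:,2];print('h',h,'O',O)
np.savez('seat.npz',R=Rs,O=O)
for q in [(-30,56.5,9),(-30,-56.5,9),(30,56.5,9),(30,-56.5,9)]:
    p=O+Rs@(np.array(q)/1000);print(q,p.round(4),[proj(d,p).round(1) for d in(w,s,t)])
vis=cv2.resize(w['color'][10:170,105:290,::-1],None,fx=4,fy=4,interpolation=cv2.INTER_CUBIC)
def dl(a,b):
    f=lambda q:tuple(int(v) for v in (proj(w,O+Rs@(np.array(q)/1000))-[105,10])*4+1.5)
    cv2.line(vis,f(a),f(b),(0,0,255),1)
for sx in(-30,30):
  for sy in(1,-1):
    dl((sx-7,sy*56.5,10),(sx+7,sy*56.5,10));dl((sx-7,sy*63,18),(sx+7,sy*63,18));dl((sx-7,sy*56.5,10),(sx-7,sy*63,18))
dl((-48,50,20),(-48,-50,20));dl((-48,50,0),(-48,-50,0));dl((48,50,5),(48,-50,5));
for sy in(1,-1): dl((-12,sy*61.3,23),(12,sy*61.3,23))
cv2.imwrite('pics/ov1.png',vis)
E
python3 seat.py
```

```text
[0.6973 0.0361 0.098 ] res px [ 0.4 -1.2] [-0.3 -0.2] [-0.1  0.6]
[ 0.6883 -0.1086  0.0986] res px [ 0.4 -1.5] [-0.4 -0.1] [0.  0.7]
[0.5863 0.0435 0.0453] res px [ 0.5 -0.8] [-0.3 -0.3] [-0.1  0.5]
[ 0.5769 -0.1018  0.0456] res px [-0.1 -1.4] [-0.2 -0.3] [0.  0.7]
c [ 0.63722684 -0.0327118   0.07186277] dx 0.12335889118739217 dy 0.14533627011503622 slope 25.380101881199646 yaw x -3.6434076727655187 yaw y -3.6150411487505143 y tilt -0.0004359274709135885
h -0.00015141225880822203 O [ 0.63716298 -0.03270776  0.072     ]
(-30, 56.5, 9) [0.6098 0.0256 0.0675] [array([159.6, 133.1]), array([234.4, 180.8]), array([252.5, 176.2])]
(-30, -56.5, 9) [ 0.6027 -0.0871  0.0675] [array([255. , 130.6]), array([266.5, 164.4]), array([287.3, 177.5])]
(30, 56.5, 9) [0.6641 0.0222 0.0928] [array([146. ,  84.4]), array([221.3, 164.1]), array([253.1, 158.2])]
(30, -56.5, 9) [ 0.6569 -0.0906  0.0928] [array([253.8,  81.4]), array([253.5, 148.7]), array([288.6, 159.5])]
```

View pics/ov1.png

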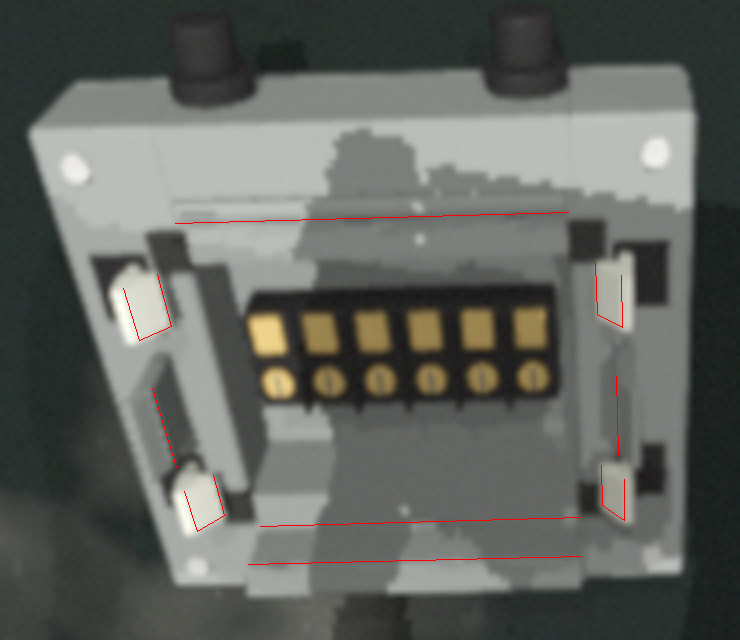

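The screws fit the model: 25.4° slope, seat origin about (0.637, -0.033, 0.072), yaw -3.6°. The overlay of clips and lips falls on the real ones within about 1 mm. Now to the cover.

>>> {"fn": "play_rows", "kwargs": {"steps": [[[0,0,0.1,-30,60,0,1],[0,0,0.2,-60,120,-10,1],[0,0,0.2,-80,180,-20,1],[0,0,0.2,-95,240,-40,1],[0,0,0.2,-105,300,-60,1],[0,0,0.2,-115,356,-80,1],[0,0,0.2,-115,356,-100,1],[0,0,0.2,-115,356,-100,1],[0,0,0.2,-115,356,-100,1]]]}}

```text
clock: 2.95
ee_pos: [0.4541, 0.271, 0.2084]
tcp_rot: [-0.0, 0.998, 0.055, 0.0]
ft_force: [0.6, -0.3, -0.6]
gripper_width: 1.005
```

```bash
python3 cap.py w2
```

```text
2.95 [0.4541 0.271  0.2084] tool R [[0.994, 0.109, 0.0], [0.109, -0.994, 0.001], [0.001, -0.001, -1.0]] [ 0.62 -0.31 -0.63] [-0.005 -0.01  -0.004 -0.    -0.002  0.003] 1.0047279720563655
```

View pics/w2.png

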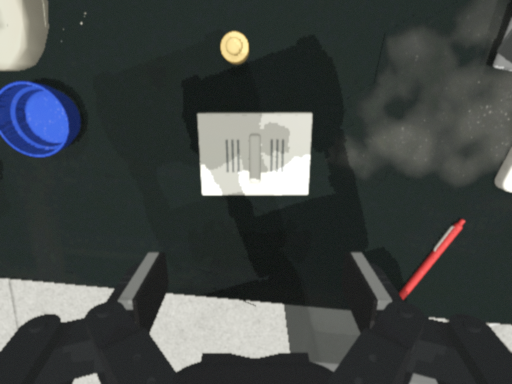

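```bash
python3 - <<'E'
from h import *
d=np.load('w2.npz');g=d['color'].astype(int)
m=((g.min(2)>95)&(g.max(2)-g.min(2)<40)).astype(np.uint8);m[:100]=0;m[205:]=0;m[:,:185]=0;m[:,325:]=0
m=cv2.morphologyEx(m,cv2.MORPH_CLOSE,np.ones((9,9)))
c=max(cv2.findContours(m,0,2)[0],key=cv2.contourArea)
q=cv2.approxPolyDP(cv2.convexHull(c),6,True)[:,0];print(q)
P=np.array([onz(d,*p,.006) for p in q]);print(P.round(4),P.mean(0).round(4),np.linalg.norm(P-np.roll(P,1,0),axis=1).round(4))
for e in P-np.roll(P,1,0): print(np.degrees(np.arctan2(e[1],e[0])))
cv2.imwrite('pics/w2c.png',cv2.resize(d['color'][105:205,190:325,::-1],None,fx=5,fy=5,interpolation=cv2.INTER_CUBIC))
E
```

```text
[[312 113]
 [307 195]
 [201 194]
 [198 113]]
[[0.5182 0.2181 0.006 ]
 [0.4281 0.2084 0.006 ]
 [0.4162 0.3282 0.006 ]
 [0.5052 0.336  0.006 ]] [0.4669 0.2726 0.006 ] [0.1186 0.0906 0.1204 0.0894]
-83.7282077495545
-173.8503223125417
95.69777349698614
5.042038138533306
```

View pics/w2c.png

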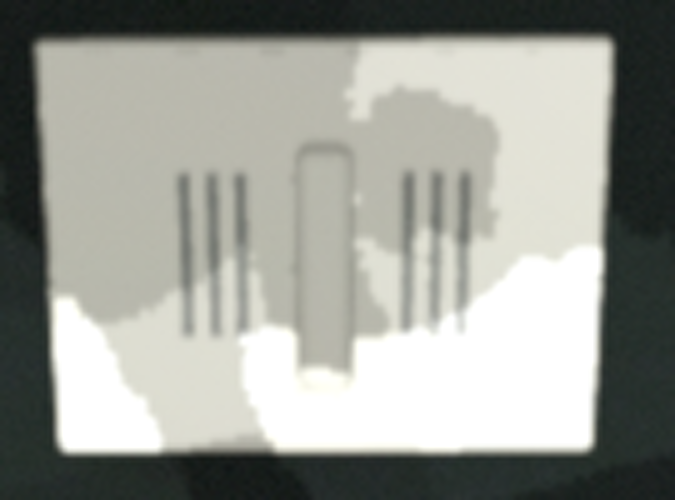

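Cover measures 119 x 90 mm, centre about (0.468, 0.2725), yaw about 6°, with the handle at px (254,153). This matches the description. I'll descend with the jaws partly closed, because the pads swing forward as they shut.

>>> {"fn": "play_rows", "kwargs": {"steps": [[[0,0,0,14,1.5,-50,0.4],[0,0,0,14,1.5,-100,0.4],[0,0,0,14,1.5,-140,0.4],[0,0,0,14,1.5,-160,0.35],[0,0,0,14,1.5,-168,0.35],[0,0,0,14,1.5,-168,0.35],[0,0,0,14,1.5,-168,0.35]]]}}

```text
clock: 3.88
ee_pos: [0.469, 0.2726, 0.0418]
tcp_rot: [-0.001, 0.999, 0.054, 0.001]
ft_force: [0.4, 0.7, -0.7]
gripper_width: 0.35
```

```bash
python3 cap.py w3
```

```text
3.88 [0.469  0.2726 0.0418] tool R [[0.994, 0.109, 0.003], [0.109, -0.994, 0.002], [0.003, -0.002, -1.0]] [ 0.41  0.66 -0.75] [ 0.003 -0.002  0.001  0.001 -0.003  0.002] 0.3498345971631557
```

View pics/w3.png

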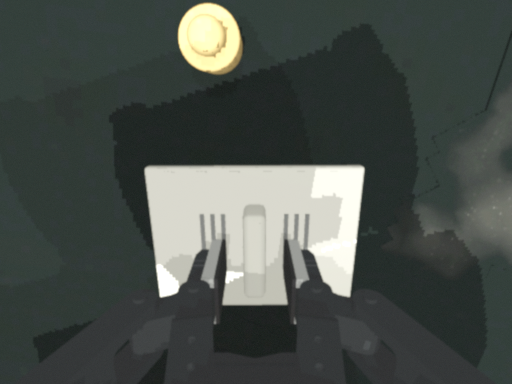

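Fingers straddle the handle (px 254,250) evenly. Lower by 15 mm and close.

>>> {"fn": "play_rows", "kwargs": {"steps": [[[0,0,0,0,0,-8,0.35],[0,0,0,0,0,-15,0.35],[0,0,0,0,0,-15,0.3],[0,0,0,0,0,-15,0.25]]]}}

```text
clock: 4.42
ee_pos: [0.4688, 0.2727, 0.0266]
tcp_rot: [-0.001, 0.999, 0.055, 0.001]
ft_force: [0.7, 0.1, 0.5]
gripper_width: 0.249
```

>>> {"fn": "play_rows", "kwargs": {"steps": [[[0,0,0,0,0,0,0.1],[0,0,0,0,0,0,0],[0,0,0,0,0,0,0],[0,0,0,0,0,0,0],[0,0,0,0,0,0,0]]], "grip_force": 50}}

```text
clock: 5.05
ee_pos: [0.4689, 0.2727, 0.0269]
tcp_rot: [-0.001, 0.999, 0.055, 0.001]
ft_force: [-1.1, 0.0, 5.9]
gripper_width: 0.122
```

```bash
python3 cap.py w4
```

```text
5.05 [0.4689 0.2727 0.0269] tool R [[0.994, 0.109, 0.003], [0.109, -0.994, 0.002], [0.003, -0.002, -1.0]] [-1.13  0.02  5.89] [ 0.001  0.    -0.     0.    -0.    -0.   ] 0.12233163881717891
```

View pics/w4.png

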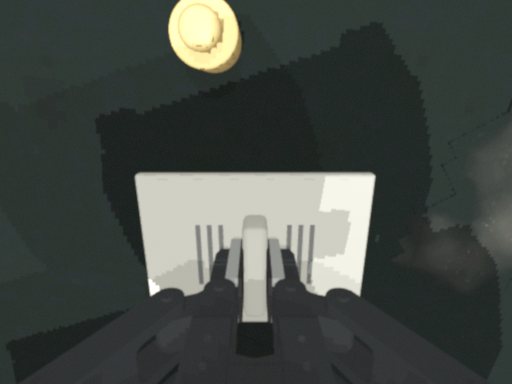

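>>> {"fn": "play_rows", "kwargs": {"steps": [[[0,0,0,0,0,20,0],[0,0,0,0,0,60,0],[0,0,0,0,0,110,0],[0,0,0,0,0,160,0],[0,0,0,0,0,180,0],[0,0,0,0,0,180,0],[0,0,0,0,0,180,0]]]}}

```text
clock: 5.98
ee_pos: [0.4684, 0.2725, 0.2058]
tcp_rot: [-0.001, 0.999, 0.055, 0.001]
ft_force: [-0.2, -0.3, -1.8]
gripper_width: 0.128
```

```bash
python3 cap.py w5; python3 - <<'E'
from h import *
# edge corners in w4 at z=.006
d=np.load('w4.npz')
for p in[(135.5,173),(375.5,173)]: 
    P=onz(d,*p,.006);r=P-np.array([.4689,.2727,.0269]);print(P.round(4),'tool x',(r@[.994,.109,0]).round(4),'y',(r@[.109,-.994,0]).round(4))
E
```

```text
5.97 [0.4684 0.2725 0.2058] tool R [[0.994, 0.109, 0.001], [0.109, -0.994, 0.001], [0.001, -0.001, -1.0]] [-0.21 -0.29 -1.81] [ 0.001  0.011  0.002 -0.     0.001  0.   ] 0.12785396592519765
[0.5059 0.3367 0.006 ] tool x 0.0437 y -0.0595
[0.5189 0.2178 0.006 ] tool x 0.0437 y 0.06
```

View pics/w5.png

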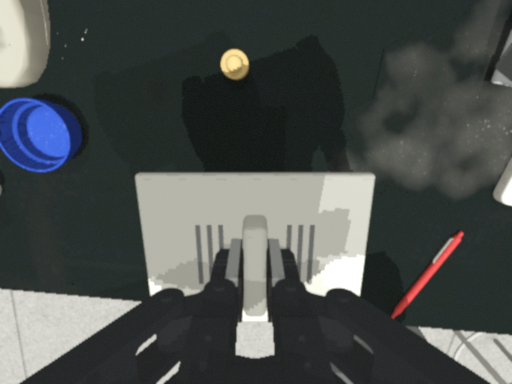

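```bash
cat > tgt.py <<'E'
import sys
from workcell import robot
from h import *
from scipy.spatial.transform import Rotation as R
z=np.load('seat.npz');Rs,O=z['R'],z['O'].copy()
o=robot.get_obs();q=o['tcp_rot'];Rc=R.from_quat([q[1],q[2],q[3],q[0]])
Rt=R.from_matrix(np.column_stack([Rs[:,0],-Rs[:,1],-Rs[:,2]]))
def to(s,off=(0,0,0)):
    # TCP at seat point s (mm), correction off seat mm
    P=O+Rs@((np.array(s)+off)/1000)
    print('seat',s,'P',P.round(4),'turn',(Rt*Rc.inv()).as_rotvec().round(4),'shift mm',((P-o['ee_pos'])*1000).round(1))
def cur():
    print(round(o['clock'],2),'TCP in seat mm',((Rs.T@(o['ee_pos']-O))*1000).round(2),'roterr',(Rt*Rc.inv()).as_rotvec().round(4),'F seat',(Rs.T@o['ft_force']).round(2),'w',round(o['gripper_width'],3))
E
python3 - <<'E'
from tgt import *
cur()
to((1.8,0,26.9+50));to((1.8,0,26.9+25));print(Rs.round(4))
E
```

```text
6.03 TCP in seat mm [-113.7   293.94  200.42] roterr [ 0.0092 -0.4359 -0.1698] F seat [-0.56 -0.22 -1.06] w 0.126
seat (1.8, 0, 76.9) P [ 0.6064 -0.0308  0.1425] turn [ 0.0092 -0.4359 -0.1698] shift mm [ 138.  -303.2  -63.1]
seat (1.8, 0, 51.9) P [ 0.6169 -0.0314  0.1198] turn [ 0.0092 -0.4359 -0.1698] shift mm [ 148.6 -303.9  -85.8]
[[ 0.9045  0.0631 -0.4218]
 [-0.0571  0.998   0.0266]
 [ 0.4226  0.      0.9063]]
```

>>> {"fn": "play_rows", "kwargs": {"steps": [[[0.001,-0.05,-0.02,15,-25,20,0],[0.002,-0.12,-0.05,35,-70,25,0],[0.004,-0.2,-0.08,55,-115,25,0],[0.006,-0.28,-0.11,75,-160,20,0],[0.008,-0.36,-0.14,95,-205,10,0],[0.009,-0.4,-0.16,115,-245,0,0],[0.0092,-0.4359,-0.1698,128,-280,-15,0],[0.0092,-0.4359,-0.1698,134,-303,-30,0],[0.0092,-0.4359,-0.1698,138,-303.2,-50,0],[0.0092,-0.4359,-0.1698,138,-303.2,-63,0]]]}}

```text
clock: 7.28
ee_pos: [0.6056, -0.0309, 0.1405]
tcp_rot: [0.007, 0.976, -0.031, 0.215]
ft_force: [-0.1, 0.0, -0.7]
gripper_width: 0.126
```

>>> {"fn": "play_rows", "kwargs": {"steps": [[[0,0,0,0,0,0,0],[0,0,0,0,0,0,0]]]}}

```text
clock: 7.52
ee_pos: [0.6055, -0.0306, 0.1406]
tcp_rot: [0.007, 0.976, -0.031, 0.215]
ft_force: [0.0, -0.4, -1.1]
gripper_width: 0.128
```

```bash
python3 - <<'E'
from tgt import *
cur();to((1.8,0,26.9+50))
to((1.8,0,26.9+30))
E
python3 cap.py s6 scene; python3 cap.py t6 top; python3 cap.py w6
python3 - <<'E'
import cv2,numpy as np
a=cv2.resize(cv2.imread('pics/s6.png')[110:230,180:310],None,fx=5,fy=5,interpolation=cv2.INTER_CUBIC);cv2.imwrite('pics/s6c.png',a)
E
```

```text
7.53 TCP in seat mm [ 0.22  0.12 75.58] roterr [-0.0005 -0.0029  0.    ] F seat [-0.4  -0.37 -0.98] w 0.128
seat (1.8, 0, 76.9) P [ 0.6064 -0.0308  0.1425] turn [-0.0005 -0.0029  0.    ] shift mm [ 0.9 -0.2  1.9]
seat (1.8, 0, 56.9) P [ 0.6148 -0.0313  0.1243] turn [-0.0005 -0.0029  0.    ] shift mm [  9.3  -0.7 -16.3]
7.53 [ 0.6055 -0.0306  0.1406] tool R  [ 0.02 -0.38 -1.06] [ 0.001 -0.013 -0.008  0.001 -0.001  0.001] 0.12848298622575183
7.58 [ 0.6057 -0.0306  0.141 ] tool R  [ 0.69  0.6  -0.  ] [-0.002 -0.007 -0.005  0.    -0.002 -0.001] 0.12523121055428035
7.62 [ 0.6058 -0.0307  0.1412] tool R [[0.905, -0.063, 0.42], [-0.057, -0.998, -0.026], [0.421, -0.0, -0.907]] [ 0.29  0.98 -0.43] [-0.001 -0.004 -0.002  0.001 -0.003 -0.001] 0.13171822683597872
```

View pics/s6c.png

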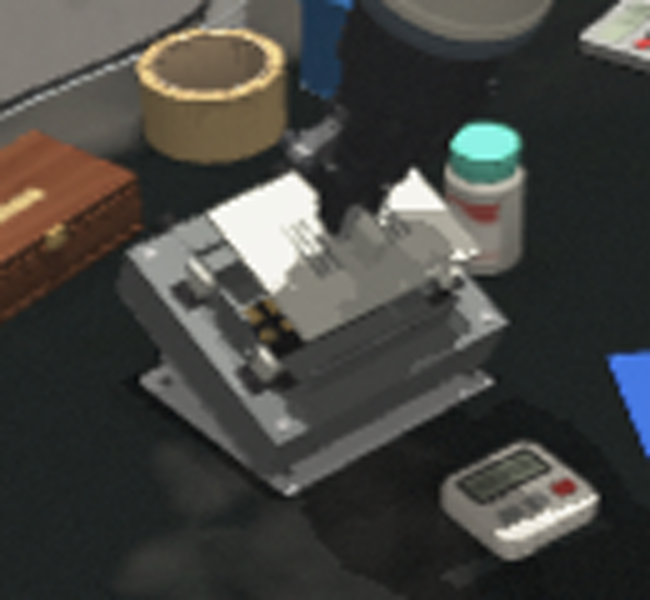

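View pics/w6.png

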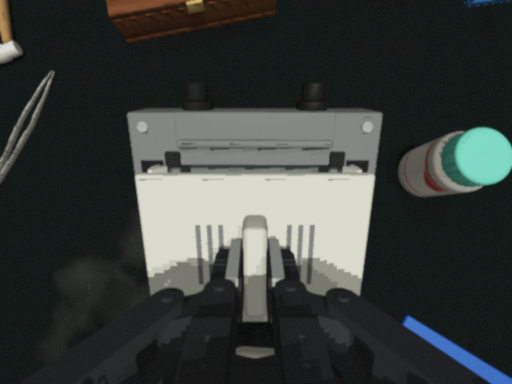

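```bash
python3 - <<'E'
from h import *
z=np.load('seat.npz');Rs,O=z['R'],z['O']
d=np.load('w6.npz')
def pl(u,v,h):
    o,r=ray(d,u,v);a=Rs.T@(o-O);b=Rs.T@r
    return (a+b*(h/1000-a[2])/b[2])*1000
for p in[(142,127),(367,127)]: print(p,pl(*p,0).round(2))
# cover top face height: TCP z -26.9+6
from workcell import robot
h=(Rs.T@(robot.get_obs()['ee_pos']-O))[2]*1000-20.9
for p in[(136,174),(375.5,174)]: print(p,pl(*p,h).round(2))
from tgt import *
cur()
E
python3 - <<'E'
import cv2
a=cv2.resize(cv2.imread('pics/w6.png')[95:195,120:390],None,fx=2.9,fy=2.9,interpolation=cv2.INTER_CUBIC);cv2.imwrite('pics/w6c.png',a)
E
```

```text
(142, 127) [60.55 73.27  0.  ]
(367, 127) [ 60.53 -72.64   0.  ]
(136, 174) [44.54 59.17 55.07]
(375.5, 174) [ 44.51 -59.71  55.07]
7.67 TCP in seat mm [ 0.82 -0.   75.97] roterr [-0.0003 -0.0015  0.0002] F seat [-0.61  0.12 -0.84] w 0.124
```

View pics/w6c.png

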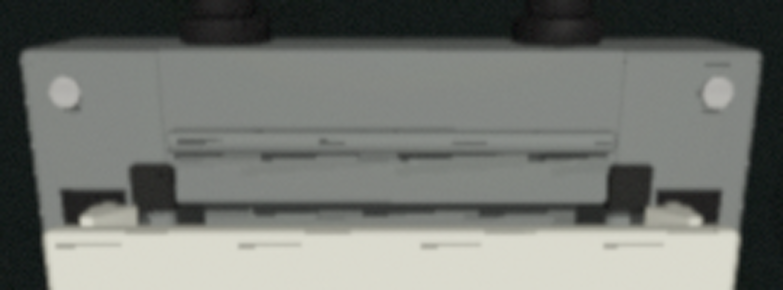

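Wrist view: screws at (142,127) and (367,127), and cover edge corners at (136,174) and (375.5,174). The cover is centred within 0.6 mm and square to the seat. Descend.

```bash
python3 - <<'E'
from tgt import *
cur();to((1.0,.4,56));to((1.0,.4,46));to((1.0,.4,41))
E
```

```text
7.67 TCP in seat mm [ 0.82 -0.   75.97] roterr [-0.0003 -0.0015  0.0002] F seat [-0.61  0.12 -0.84] w 0.124
seat (1.0, 0.4, 56) P [ 0.6145 -0.0309  0.1232] turn [-0.0003 -0.0015  0.0002] shift mm [  8.6  -0.1 -18. ]
seat (1.0, 0.4, 46) P [ 0.6187 -0.0311  0.1141] turn [-0.0003 -0.0015  0.0002] shift mm [ 12.8  -0.4 -27.1]
seat (1.0, 0.4, 41) P [ 0.6208 -0.0313  0.1096] turn [-0.0003 -0.0015  0.0002] shift mm [ 14.9  -0.5 -31.6]
```

>>> {"fn": "play_rows", "kwargs": {"steps": [[[0,-0.0015,0,4.3,0,-9,0],[0,-0.0015,0,8.6,-0.1,-18,0],[0,-0.0015,0,10.7,-0.3,-22.5,0],[0,-0.0015,0,12.8,-0.4,-27,0],[0,-0.0015,0,12.8,-0.4,-27,0],[0,-0.0015,0,12.8,-0.4,-27,0]]]}}

```text
clock: 8.43
ee_pos: [0.6187, -0.0312, 0.1143]
tcp_rot: [0.007, 0.976, -0.031, 0.216]
ft_force: [-0.8, -0.5, -0.8]
gripper_width: 0.126
```

```bash
python3 - <<'E'
from tgt import *
cur();to((1.0,.4,43));to((1.0,.4,41));to((1.0,.4,39))
E
```

```text
8.43 TCP in seat mm [ 1.05  0.36 46.19] roterr [-0.0002  0.      0.0002] F seat [-0.99 -0.53 -0.41] w 0.126
seat (1.0, 0.4, 43) P [ 0.62   -0.0312  0.1114] turn [-0.0002  0.      0.0002] shift mm [ 1.3 -0.  -2.9]
seat (1.0, 0.4, 41) P [ 0.6208 -0.0313  0.1096] turn [-0.0002  0.      0.0002] shift mm [ 2.1 -0.1 -4.7]
seat (1.0, 0.4, 39) P [ 0.6216 -0.0313  0.1078] turn [-0.0002  0.      0.0002] shift mm [ 3.  -0.1 -6.5]
```

No contact yet. Creep down a few mm.

>>> {"fn": "play_rows", "kwargs": {"steps": [[[0,0,0,0.7,0,-1.5,0],[0,0,0,1.3,0,-2.9,0],[0,0,0,1.7,0,-3.8,0],[0,0,0,1.7,0,-3.8,0]]]}}

```text
clock: 8.93
ee_pos: [0.6204, -0.0312, 0.1104]
tcp_rot: [0.007, 0.976, -0.031, 0.216]
ft_force: [0.5, 0.2, 0.5]
gripper_width: 0.126
```

```bash
python3 - <<'E'
from tgt import *
cur()
E
python3 cap.py w7 >/dev/null
```

```text
8.93 TCP in seat mm [ 0.96  0.47 41.96] roterr [-0.0002 -0.      0.0002] F seat [0.63 0.24 0.28] w 0.126
```

View pics/w7.png

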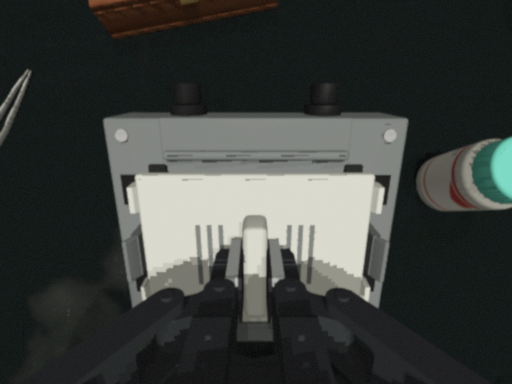

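Cover sits between the clips (130,195) and (378,197) and the guides. Creep a little more.

>>> {"fn": "play_rows", "kwargs": {"steps": [[[0,0,0,0.4,0,-0.9,0],[0,0,0,0.4,0,-0.9,0]]]}}

```text
clock: 9.22
ee_pos: [0.6208, -0.0312, 0.1097]
tcp_rot: [0.007, 0.976, -0.031, 0.216]
ft_force: [-1.4, -0.7, 3.5]
gripper_width: 0.126
```

```bash
python3 - <<'E'
from tgt import *
cur()
E
```

```text
9.22 TCP in seat mm [ 1.06  0.47 41.14] roterr [-0.0002  0.0003  0.0002] F seat [ 0.27 -0.78  3.72] w 0.126
```

>>> {"fn": "play_rows", "kwargs": {"steps": [[[0,0,0,0.4,0,-0.9,0],[0,0,0,0.4,0,-0.9,0]]]}}

```text
clock: 9.48
ee_pos: [0.6212, -0.0312, 0.1091]
tcp_rot: [0.007, 0.976, -0.031, 0.217]
ft_force: [-3.9, -0.4, 6.7]
gripper_width: 0.124
```

```bash
python3 - <<'E'
from tgt import *
cur()
E
```

```text
9.47 TCP in seat mm [ 1.13  0.5  40.38] roterr [-0.0001  0.0006  0.0002] F seat [-0.61 -0.6   7.73] w 0.124
```

Resting on the clips (contact at underside about 14 mm). Ease off, release, and back out along the normal.

>>> {"fn": "play_rows", "kwargs": {"steps": [[[0,0,0,-0.3,0,0.6,0],[0,0,0,-0.3,0,0.6,0.35],[0,0,0,-0.3,0,0.6,0.35],[0,0,0,-0.3,0,0.6,0.35],[0,0,0,-8.4,0.5,18,0.35],[0,0,0,-17,1,36,0.35],[0,0,0,-25.3,1.6,54.4,0.2],[0,0,0,-25.3,1.6,54.4,0],[0,0,0,-25.3,1.6,54.4,0]]]}}

```text
clock: 10.6
ee_pos: [0.596, -0.0296, 0.1631]
tcp_rot: [0.007, 0.976, -0.031, 0.217]
ft_force: [0.1, 0.4, -0.3]
gripper_width: 0.002
```

```bash
python3 cap.py w8; python3 - <<'E'
from tgt import *
cur();print((Rs.T@o['moment']).round(2))
E
```

```text
10.6 [ 0.596  -0.0296  0.1631] tool R [[0.904, -0.063, 0.422], [-0.057, -0.998, -0.027], [0.423, -0.0, -0.906]] [ 0.15  0.38 -0.32] [-0.001  0.012 -0.001 -0.     0.003 -0.002] 0.0020621113578331504
10.65 TCP in seat mm [ 0.94  0.5  99.83] roterr [-0.0002  0.      0.0002] F seat [ 0.53 -0.63  0.39] w 0.003
[-0.02  0.23 -0.05]
```

View pics/w8.png

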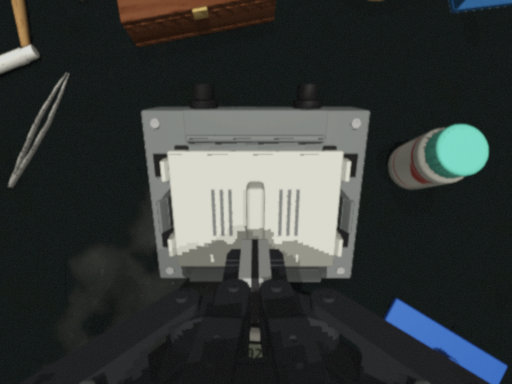

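Cover rests evenly on all four clips, visible at (166,170), (346,172), (172,245) and (338,245), handle outwards. Go over the lower left press point.

```bash
python3 - <<'E'
from tgt import *
to((-28,38,60));to((-28,38,45))
E
```

```text
seat (-28, 38, 60) P [0.5889 0.0084 0.1145] turn [-0.0002  0.      0.0002] shift mm [ -7.   38.  -48.3]
seat (-28, 38, 45) P [0.5953 0.008  0.101 ] turn [-0.0002  0.      0.0002] shift mm [ -0.7  37.6 -61.9]
```

>>> {"fn": "play_rows", "kwargs": {"steps": [[[0,0,0,-13,19,-6,0],[0,0,0,-24,38,-12,0],[0,0,0,-15,38,-30,0],[0,0,0,-7,38,-48,0],[0,0,0,-3.5,38,-56,0],[0,0,0,-0.7,37.6,-62,0],[0,0,0,-0.7,37.6,-62,0]]]}}

```text
clock: 11.52
ee_pos: [0.5952, 0.0079, 0.1006]
tcp_rot: [0.007, 0.976, -0.031, 0.216]
ft_force: [-0.8, -0.1, 0.1]
gripper_width: 0.001
```

```bash
python3 - <<'E'
from tgt import *
cur();print((o['moment']).round(2))
to((-28,38,42));to((-28,38,40))
E
```

```text
11.53 TCP in seat mm [-28.2  37.9  44.7] roterr [-0.0003 -0.0005  0.0004] F seat [-0.64 -0.14  0.45] w 0.001
[0.02 0.14 0.03]
seat (-28, 38, 42) P [0.5965 0.0079 0.0982] turn [-0.0003 -0.0005  0.0004] shift mm [ 1.3  0.  -2.4]
seat (-28, 38, 40) P [0.5974 0.0079 0.0964] turn [-0.0003 -0.0005  0.0004] shift mm [ 2.2 -0.  -4.2]
```

>>> {"fn": "play_rows", "kwargs": {"steps": [[[0,0,0,0.8,0,-1.8,0],[0,0,0,1.7,-0.1,-3.6,0],[0,0,0,1.7,-0.1,-3.6,0]]]}}

```text
clock: 11.9
ee_pos: [0.597, 0.0078, 0.0971]
tcp_rot: [0.007, 0.976, -0.031, 0.216]
ft_force: [-0.5, -0.7, -0.6]
gripper_width: 0.003
```

>>> {"fn": "play_rows", "kwargs": {"steps": [[[0,0,0,0.8,0,-1.8,0],[0,0,0,0.8,0,-1.8,0]]]}}

```text
clock: 12.15
ee_pos: [0.5978, 0.0078, 0.0952]
tcp_rot: [0.007, 0.976, -0.031, 0.216]
ft_force: [0.4, 0.0, -1.0]
gripper_width: 0.001
```

```bash
python3 - <<'E'
from tgt import *
cur()
E
```

```text
12.15 TCP in seat mm [-28.14  37.96  38.74] roterr [-0.0003 -0.0003  0.0004] F seat [-0.09  0.03 -1.02] w 0.001
```

>>> {"fn": "play_rows", "kwargs": {"steps": [[[0,0,0,0.8,0,-1.8,0],[0,0,0,0.8,0,-1.8,0]]]}}

```text
clock: 12.4
ee_pos: [0.5986, 0.0078, 0.0934]
tcp_rot: [0.007, 0.976, -0.031, 0.216]
ft_force: [-1.3, -0.9, 1.5]
gripper_width: 0.001
```

>>> {"fn": "play_rows", "kwargs": {"steps": [[[0,0,0,0.5,0,-1,0],[0,0,0,0.5,0,-1,0]]]}}

```text
clock: 12.65
ee_pos: [0.599, 0.0077, 0.0924]
tcp_rot: [0.007, 0.976, -0.031, 0.216]
ft_force: [-2.3, -0.9, 3.2]
gripper_width: -0.002
```

>>> {"fn": "play_rows", "kwargs": {"steps": [[[0,0,0,0.5,0,-1,0],[0,0,0,0.5,0,-1,0]]]}}

```text
clock: 12.9
ee_pos: [0.5996, 0.0077, 0.0913]
tcp_rot: [0.007, 0.976, -0.031, 0.216]
ft_force: [-0.2, 0.2, -0.0]
gripper_width: 0.001
```

```bash
python3 - <<'E'
from tgt import *
cur()
E
```

```text
12.9 TCP in seat mm [-28.15  37.93  34.47] roterr [-0.0002 -0.0003  0.0006] F seat [-0.24  0.17  0.1 ] w 0.001
```

>>> {"fn": "play_rows", "kwargs": {"steps": [[[0,0,0,0.6,0,-1.3,0],[0,0,0,0.6,0,-1.3,0]]]}}

```text
clock: 13.15
ee_pos: [0.6002, 0.0077, 0.09]
tcp_rot: [0.007, 0.976, -0.031, 0.216]
ft_force: [-0.7, 0.6, 2.4]
gripper_width: -0.001
```

>>> {"fn": "play_rows", "kwargs": {"steps": [[[0,0,0,0.6,0,-1.3,0],[0,0,0,0.6,0,-1.3,0]]]}}

```text
clock: 13.4
ee_pos: [0.6008, 0.0077, 0.0886]
tcp_rot: [0.007, 0.976, -0.031, 0.216]
ft_force: [-0.7, -1.4, 1.7]
gripper_width: 0.006
```

```bash
python3 cap.py w9; python3 cap.py s9 scene; python3 - <<'E'
import cv2
a=cv2.resize(cv2.imread('pics/s9.png')[120:220,190:300],None,fx=6,fy=6,interpolation=cv2.INTER_CUBIC);cv2.imwrite('pics/s9c.png',a)
E
```

```text
13.4 [0.6008 0.0077 0.0886] tool R [[0.905, -0.064, 0.421], [-0.058, -0.998, -0.027], [0.422, -0.0, -0.906]] [-0.73 -1.44  1.65] [-0.002 -0.001 -0.001 -0.     0.001  0.001] 0.006154944949870139
13.45 [0.6008 0.0077 0.0886] tool R  [-1.49 -1.01  2.01] [ 0.001 -0.001 -0.001 -0.     0.001 -0.002] -0.00040513997864472727
```

View pics/w9.png

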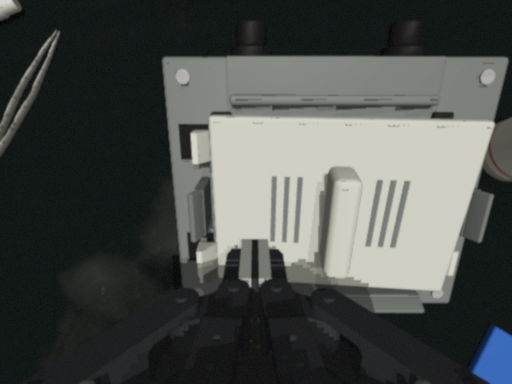

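View pics/s9c.png

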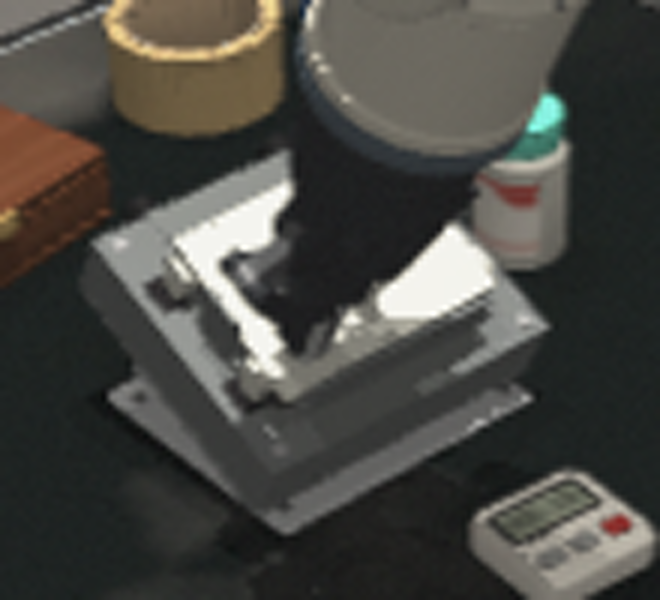

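```bash
cat > edge.py <<'E'
from h import *
z=np.load('seat.npz');Rs,O=z['R'],z['O']
def zat(d,u,v,y):
    o,r=ray(d,u,v);a=Rs.T@(o-O)*1000;b=Rs.T@r
    return (a+b*(y-a[1])/b[1]).round(1)
if __name__=="__main__":
    d=np.load('w9.npz')
    for p,y in[((493,122),-60),((440,291),-60),((210,117),60),((219,240),60),((487,76),-73),((182,76),73)]: print(p,zat(d,*p,y+.0))
E
python3 edge.py
python3 - <<'E'
import cv2
a=cv2.resize(cv2.imread('pics/w9.png')[90:320,170:510],None,fx=2.3,fy=2.3,interpolation=cv2.INTER_CUBIC);cv2.imwrite('pics/w9c.png',a)
E
```

```text
(493, 122) [ 42.9 -60.   28.6]
(440, 291) [-46.  -60.   20.8]
(210, 117) [42.6 60.   4.2]
(219, 240) [-32.   60.  -10.1]
(487, 76) [ 61.4 -73.    0.7]
(182, 76) [61.5 73.   0.6]
```

View pics/w9c.png

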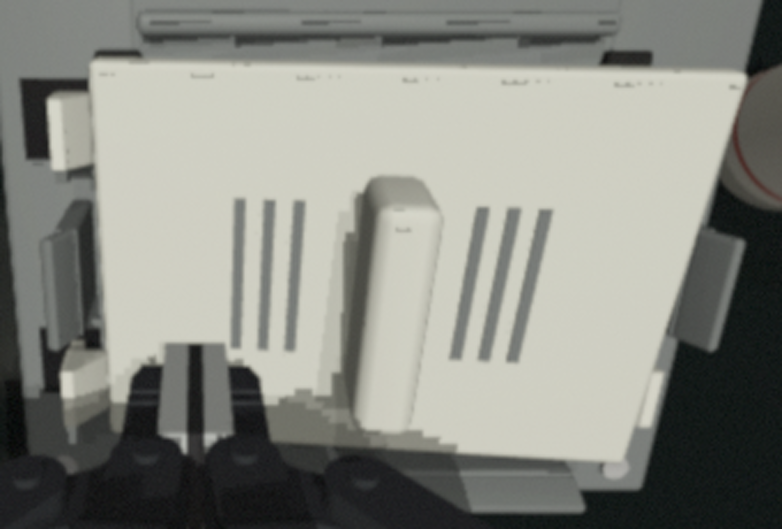

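The plate see-saws about the UL-LR diagonal: upper right corner up about 8 mm, lower left down about 7 mm and not yet snapped. Continue pressing slowly.

>>> {"fn": "play_rows", "kwargs": {"steps": [[[0,0,0,0.5,0,-1,0],[0,0,0,0.5,0,-1,0]]]}}

```text
clock: 13.75
ee_pos: [0.6012, 0.0077, 0.0876]
tcp_rot: [0.007, 0.976, -0.031, 0.216]
ft_force: [-4.5, -1.6, 5.7]
gripper_width: -0.003
```

>>> {"fn": "play_rows", "kwargs": {"steps": [[[0,0,0,0.5,0,-1,0],[0,0,0,0.5,0,-1,0]]]}}

```text
clock: 14.0
ee_pos: [0.6018, 0.0077, 0.0865]
tcp_rot: [0.007, 0.976, -0.031, 0.216]
ft_force: [-1.0, 0.1, 1.3]
gripper_width: 0.003
```

>>> {"fn": "play_rows", "kwargs": {"steps": [[[0,0,0,0.5,0,-1,0],[0,0,0,0.5,0,-1,0]]]}}

```text
clock: 14.25
ee_pos: [0.6023, 0.0077, 0.0855]
tcp_rot: [0.007, 0.976, -0.031, 0.216]
ft_force: [-3.6, -2.0, 4.6]
gripper_width: -0.005
```

```bash
python3 - <<'E'
from tgt import *
cur()
E
```

```text
14.25 TCP in seat mm [-28.15  38.09  28.04] roterr [-0.0002 -0.0005  0.0006] F seat [-1.19 -2.25  5.67] w -0.005
```

>>> {"fn": "play_rows", "kwargs": {"steps": [[[0,0,0,0.5,0,-1,0],[0,0,0,0.5,0,-1,0]]]}}

```text
clock: 14.5
ee_pos: [0.6027, 0.0076, 0.0848]
tcp_rot: [0.007, 0.976, -0.031, 0.216]
ft_force: [-6.8, -2.2, 13.4]
gripper_width: -0.003
```

>>> {"fn": "play_rows", "kwargs": {"steps": [[[0,0,0,0.3,0,-0.7,0],[0,0,0,0.3,0,-0.7,0]]]}}

```text
clock: 14.75
ee_pos: [0.6028, 0.0076, 0.0844]
tcp_rot: [0.007, 0.976, -0.031, 0.216]
ft_force: [-9.0, -1.3, 14.6]
gripper_width: -0.001
```

```bash
python3 - <<'E'
from tgt import *
cur()
E
python3 cap.py w10 >/dev/null;python3 - <<'E'
import cv2
a=cv2.resize(cv2.imread('pics/w10.png')[90:320,170:510],None,fx=2.3,fy=2.3,interpolation=cv2.INTER_CUBIC);cv2.imwrite('pics/w10c.png',a)
E
```

```text
14.75 TCP in seat mm [-28.19  38.03  26.81] roterr [-0.0001 -0.      0.0006] F seat [-1.87 -1.83 16.96] w -0.001
```

View pics/w10c.png

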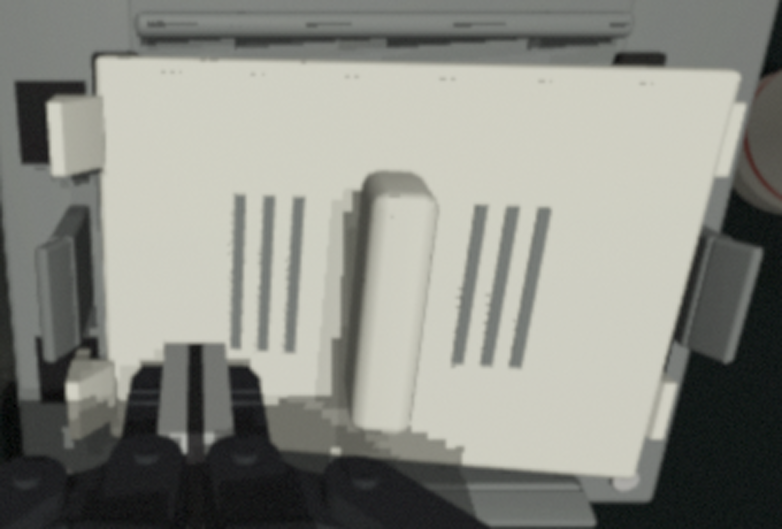

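>>> {"fn": "play_rows", "kwargs": {"steps": [[[0,0,0,-8,0.5,17,0],[0,0,0,-16,1,35,0],[0,0,0,-25,1.6,54,0],[0,0,0,-25,1.6,54,0]]]}}

```text
clock: 15.3
ee_pos: [0.578, 0.0092, 0.1395]
tcp_rot: [0.007, 0.976, -0.031, 0.217]
ft_force: [1.2, -0.3, -0.2]
gripper_width: -0.003
```

```bash
python3 cap.py w11; python3 - <<'E'
import cv2
a=cv2.resize(cv2.imread('pics/w11.png')[80:300,150:470],None,fx=2.5,fy=2.5,interpolation=cv2.INTER_CUBIC);cv2.imwrite('pics/w11c.png',a)
from tgt import *
cur();to((-28,-38,80));to((-28,-38,45))
E
```

```text
15.3 [0.578  0.0092 0.1395] tool R [[0.904, -0.064, 0.423], [-0.058, -0.998, -0.027], [0.424, -0.0, -0.906]] [ 1.17 -0.32 -0.17] [-0.     0.036 -0.004  0.003 -0.024 -0.003] -0.0032692313103398086
15.35 TCP in seat mm [-27.66  38.08  86.53] roterr [-0.      0.0011  0.0006] F seat [-0.45  0.4  -0.16] w 0.002
seat (-28, -38, 80) P [ 0.5757 -0.0669  0.1327] turn [-0.      0.0011  0.0006] shift mm [ -2.3 -76.1  -6.1]
seat (-28, -38, 45) P [ 0.5905 -0.0678  0.101 ] turn [-0.      0.0011  0.0006] shift mm [ 12.4 -77.  -37.8]
```

View pics/w11c.png

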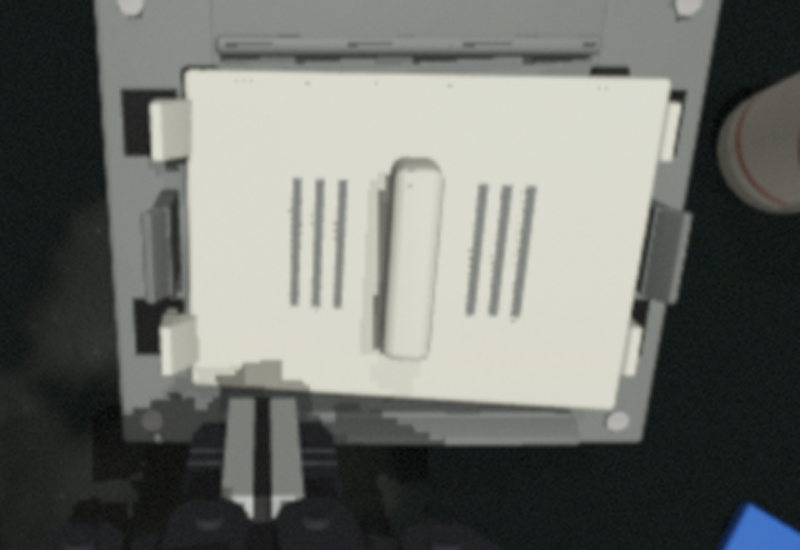

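Lower left hook at crop (180,345) now overlaps the plate edge, and the upper left hook at (170,130) seems to as well. The right side still rests on its clips. Next is lower right.

>>> {"fn": "play_rows", "kwargs": {"steps": [[[0,0,0,0,-38,-2,0],[0,0,0,-2,-76,-6,0],[0,0,0,5,-76.5,-22,0],[0,0,0,12.4,-77,-37.8,0],[0,0,0,14.5,-77.2,-42.5,0],[0,0,0,14.5,-77.2,-42.5,0]]]}}

```text
clock: 16.1
ee_pos: [0.5924, -0.0671, 0.0955]
tcp_rot: [0.007, 0.976, -0.031, 0.216]
ft_force: [0.2, 0.8, 0.9]
gripper_width: -0.001
```

```bash
python3 - <<'E'
from tgt import *
cur();to((-28,-38,38))
E
```

```text
16.1 TCP in seat mm [-28.57 -37.16  39.26] roterr [-0.0004 -0.0002 -0.0006] F seat [0.55 0.81 0.76] w -0.001
seat (-28, -38, 38) P [ 0.5934 -0.068   0.0946] turn [-0.0004 -0.0002 -0.0006] shift mm [ 1.  -0.9 -0.9]
```

>>> {"fn": "play_rows", "kwargs": {"steps": [[[0,0,0,1.2,-0.9,-2,0],[0,0,0,1.5,-0.9,-2.7,0]]]}}

```text
clock: 16.35
ee_pos: [0.594, -0.0677, 0.0931]
tcp_rot: [0.007, 0.976, -0.03, 0.216]
ft_force: [-3.2, 2.3, 6.2]
gripper_width: 0.0
```

>>> {"fn": "play_rows", "kwargs": {"steps": [[[0,0,0,0.5,0,-1,0],[0,0,0,0.5,0,-1,0]]]}}

```text
clock: 16.6
ee_pos: [0.5944, -0.0677, 0.0926]
tcp_rot: [0.007, 0.976, -0.03, 0.217]
ft_force: [-3.5, 0.9, 4.9]
gripper_width: 0.002
```

>>> {"fn": "play_rows", "kwargs": {"steps": [[[0,0,0,0.5,0,-1,0],[0,0,0,0.5,0,-1,0]]]}}

```text
clock: 16.85
ee_pos: [0.5948, -0.0676, 0.0921]
tcp_rot: [0.007, 0.976, -0.03, 0.217]
ft_force: [-3.4, -0.4, 6.4]
gripper_width: -0.002
```

```bash
python3 - <<'E'
from tgt import *
cur()
E
```

```text
16.85 TCP in seat mm [-27.83 -37.52  35.2 ] roterr [-0.0001  0.0014 -0.0011] F seat [-0.33 -0.66  7.26] w -0.002
```

>>> {"fn": "play_rows", "kwargs": {"steps": [[[0,0,0,0.6,0,-1.4,0],[0,0,0,0.6,0,-1.4,0]]]}}

```text
clock: 17.1
ee_pos: [0.5953, -0.0677, 0.0913]
tcp_rot: [0.007, 0.976, -0.03, 0.217]
ft_force: [-3.5, -0.1, 9.0]
gripper_width: -0.002
```

>>> {"fn": "play_rows", "kwargs": {"steps": [[[0,0,0,0.6,0,-1.4,0],[0,0,0,0.6,0,-1.4,0]]]}}

```text
clock: 17.35
ee_pos: [0.5959, -0.0676, 0.0906]
tcp_rot: [0.007, 0.976, -0.03, 0.218]
ft_force: [-5.3, 0.3, 9.5]
gripper_width: -0.002
```

>>> {"fn": "play_rows", "kwargs": {"steps": [[[0,0,0,0.6,0,-1.4,0],[0,0,0,0.6,0,-1.4,0]]]}}

```text
clock: 17.6
ee_pos: [0.5964, -0.0676, 0.09]
tcp_rot: [0.007, 0.975, -0.03, 0.218]
ft_force: [-6.2, 1.1, 12.6]
gripper_width: 0.004
```

```bash
python3 - <<'E'
from tgt import *
cur()
E
```

```text
17.6 TCP in seat mm [-27.26 -37.36  32.54] roterr [ 0.0005  0.0039 -0.0012] F seat [-0.3   0.71 14.06] w 0.004
```

>>> {"fn": "play_rows", "kwargs": {"steps": [[[0,0.003,0,0.3,-0.3,-1.3,0],[0,0.003,0,0.3,-0.3,-1.3,0]]]}}

```text
clock: 17.85
ee_pos: [0.5966, -0.0677, 0.0896]
tcp_rot: [0.007, 0.976, -0.03, 0.217]
ft_force: [-8.5, 1.2, 14.2]
gripper_width: -0.002
```

>>> {"fn": "play_rows", "kwargs": {"steps": [[[0,0,0,0.4,0,-1.1,0],[0,0,0,0.4,0,-1.1,0]]]}}

```text
clock: 18.1
ee_pos: [0.5971, -0.0676, 0.0891]
tcp_rot: [0.007, 0.976, -0.03, 0.218]
ft_force: [-2.0, 2.7, 5.6]
gripper_width: -0.001
```

```bash
python3 - <<'E'
from tgt import *
cur()
E
```

```text
18.1 TCP in seat mm [-27.01 -37.35  31.51] roterr [ 0.0009  0.0028 -0.0015] F seat [0.45 2.59 6.02] w -0.001
```

>>> {"fn": "play_rows", "kwargs": {"steps": [[[0,0.003,0,0,-0.3,-1.3,0],[0,0.003,0,0,-0.3,-1.3,0]]]}}

```text
clock: 18.35
ee_pos: [0.5972, -0.0679, 0.0879]
tcp_rot: [0.007, 0.976, -0.03, 0.216]
ft_force: [-0.1, -1.0, -0.7]
gripper_width: -0.004
```

>>> {"fn": "play_rows", "kwargs": {"steps": [[[0,0,0,0.3,0,-1.1,0],[0,0,0,0.3,0,-1.1,0]]]}}

```text
clock: 18.6
ee_pos: [0.5975, -0.068, 0.0868]
tcp_rot: [0.007, 0.976, -0.03, 0.216]
ft_force: [0.1, -0.2, 0.4]
gripper_width: 0.001
```

>>> {"fn": "play_rows", "kwargs": {"steps": [[[0,0,0,0.3,0,-1.1,0],[0,0,0,0.3,0,-1.1,0]]]}}

```text
clock: 18.85
ee_pos: [0.5979, -0.068, 0.0856]
tcp_rot: [0.007, 0.976, -0.03, 0.216]
ft_force: [-0.4, 0.1, 0.8]
gripper_width: -0.001
```

```bash
python3 - <<'E'
from tgt import *
cur()
E
python3 cap.py w12 >/dev/null;python3 - <<'E'
import cv2
a=cv2.resize(cv2.imread('pics/w12.png')[60:320,40:400],None,fx=2.2,fy=2.2,interpolation=cv2.INTER_CUBIC);cv2.imwrite('pics/w12c.png',a)
E
```

```text
18.85 TCP in seat mm [-27.77 -37.73  27.96] roterr [ 0.001  -0.     -0.0014] F seat [0.03 0.04 0.9 ] w -0.001
```

View pics/w12c.png

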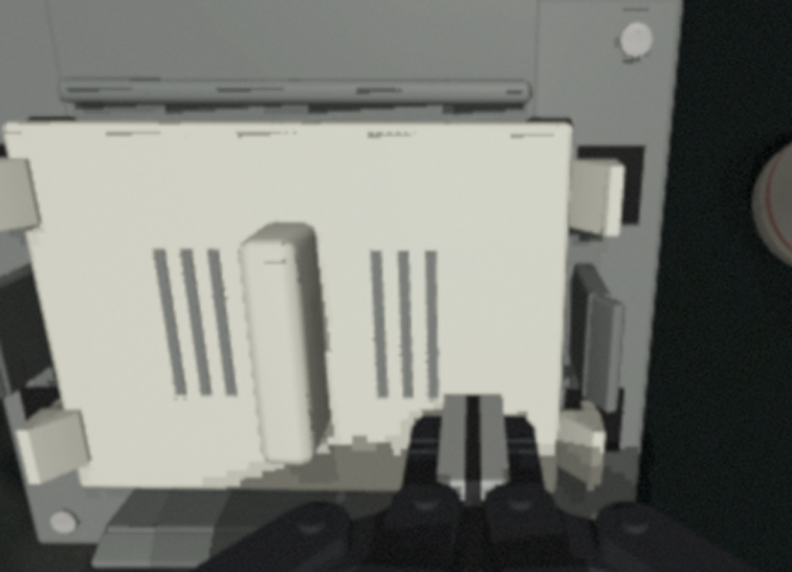

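>>> {"fn": "play_rows", "kwargs": {"steps": [[[0,0,0,0.3,0,-1.1,0],[0,0,0,0.3,0,-1.1,0]]]}}

```text
clock: 19.15
ee_pos: [0.5983, -0.068, 0.0845]
tcp_rot: [0.007, 0.976, -0.03, 0.216]
ft_force: [0.6, -0.2, 0.9]
gripper_width: -0.003
```

>>> {"fn": "play_rows", "kwargs": {"steps": [[[0,0,0,0.3,0,-0.7,0],[0,0,0,0.3,0,-0.7,0]]]}}

```text
clock: 19.4
ee_pos: [0.5985, -0.068, 0.0837]
tcp_rot: [0.007, 0.976, -0.03, 0.216]
ft_force: [0.1, 0.3, -0.3]
gripper_width: 0.001
```

```bash
python3 - <<'E'
from tgt import *
cur()
E
```

```text
19.4 TCP in seat mm [-28.06 -37.65  25.97] roterr [ 0.0009 -0.0002 -0.0015] F seat [-0.07  0.27 -0.29] w 0.001
```

>>> {"fn": "play_rows", "kwargs": {"steps": [[[0,0,0,0.4,0,-0.9,0],[0,0,0,0.4,0,-0.9,0]]]}}

```text
clock: 19.65
ee_pos: [0.5987, -0.068, 0.0829]
tcp_rot: [0.007, 0.976, -0.03, 0.216]
ft_force: [-4.1, -0.1, 10.4]
gripper_width: -0.001
```

>>> {"fn": "play_rows", "kwargs": {"steps": [[[0,0,0,0.3,0,-0.7,0],[0,0,0,0.3,0,-0.7,0]]]}}

```text
clock: 19.9
ee_pos: [0.5988, -0.0679, 0.0826]
tcp_rot: [0.007, 0.976, -0.03, 0.216]
ft_force: [-5.8, -1.3, 13.2]
gripper_width: -0.002
```

```bash
python3 - <<'E'
from tgt import *
cur()
E
```

```text
19.9 TCP in seat mm [-28.2  -37.59  24.83] roterr [ 0.001   0.0001 -0.0014] F seat [ 0.38 -1.64 14.43] w -0.002
```

Firm home contact at TCP z of about 25 mm (plate top about 8 mm), which is the expected height. Back off to inspect.

>>> {"fn": "play_rows", "kwargs": {"steps": [[[0,0,0,-8,0.5,17,0],[0,0,0,-16,1,35,0],[0,0,0,-30,20,45,0],[0,0,0,-50,39,55,0],[0,0,0,-50,39,55,0],[0,0,0,-50,39,55,0]]]}}

```text
clock: 20.65
ee_pos: [0.5494, -0.0291, 0.1376]
tcp_rot: [0.007, 0.976, -0.03, 0.217]
ft_force: [0.3, -0.1, 0.2]
gripper_width: 0.002
```

```bash
python3 cap.py w13; python3 cap.py s13 scene >/dev/null; python3 - <<'E'
import cv2
a=cv2.resize(cv2.imread('pics/w13.png')[50:250,120:390],None,fx=2.9,fy=2.9,interpolation=cv2.INTER_CUBIC);cv2.imwrite('pics/w13c.png',a)
from tgt import *
cur();to((28,38,80));to((28,38,32));to((28,-38,80));to((28,-38,32))
E
```

```text
20.65 [ 0.5494 -0.0291  0.1376] tool R [[0.904, -0.061, 0.422], [-0.055, -0.998, -0.027], [0.423, 0.001, -0.906]] [ 0.35 -0.08  0.19] [-0.009  0.011 -0.008  0.    -0.002  0.001] 0.0017169191740525522
20.75 TCP in seat mm [-51.95  -2.27  96.34] roterr [ 0.0011  0.0003 -0.001 ] F seat [-0.29 -0.12 -0.4 ] w 0.002
seat (28, 38, 80) P [0.6311 0.0057 0.1563] turn [ 0.0011  0.0003 -0.001 ] shift mm [81.7 35.2 19. ]
seat (28, 38, 32) P [0.6514 0.0045 0.1128] turn [ 0.0011  0.0003 -0.001 ] shift mm [102.   33.9 -24.5]
seat (28, -38, 80) P [ 0.6264 -0.0701  0.1563] turn [ 0.0011  0.0003 -0.001 ] shift mm [ 76.9 -40.7  19. ]
seat (28, -38, 32) P [ 0.6466 -0.0714  0.1128] turn [ 0.0011  0.0003 -0.001 ] shift mm [ 97.2 -41.9 -24.5]
```

View pics/w13c.png

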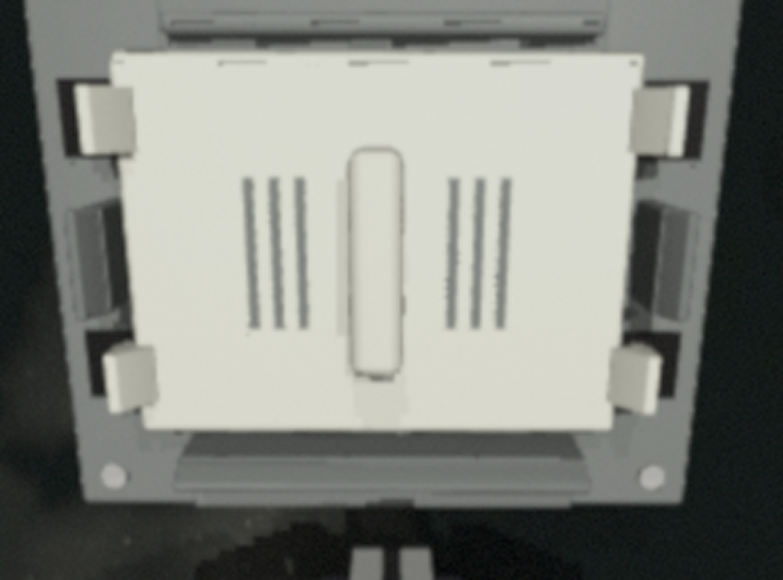

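All four hooks (crop (110,120), (660,120), (130,378), (635,378)) now overlap the plate edge. I'll press each upper corner gently to make sure it is home.

>>> {"fn": "play_rows", "kwargs": {"steps": [[[0,0,0,30,12,15,0],[0,0,0,60,25,20,0],[0,0,0,81.7,35.2,19,0],[0,0,0,90,34.6,1,0],[0,0,0,98,34.2,-16,0],[0,0,0,102,33.9,-24.5,0],[0,0,0,103.8,33.8,-28,0],[0,0,0,103.8,33.8,-28,0]]]}}

```text
clock: 21.75
ee_pos: [0.6531, 0.0042, 0.1094]
tcp_rot: [0.007, 0.976, -0.03, 0.216]
ft_force: [-0.1, 0.4, 0.0]
gripper_width: -0.002
```

>>> {"fn": "play_rows", "kwargs": {"steps": [[[0,0,0,0.4,0,-0.9,0],[0,0,0,0.8,0,-1.8,0],[0,0,0,0.8,0,-1.8,0]]]}}

```text
clock: 22.12
ee_pos: [0.654, 0.0042, 0.1078]
tcp_rot: [0.007, 0.976, -0.03, 0.217]
ft_force: [-0.5, 0.2, 0.2]
gripper_width: -0.001
```

```bash
python3 - <<'E'
from tgt import *
cur()
E
```

```text
22.12 TCP in seat mm [28.21 37.93 26.29] roterr [ 0.0011  0.0004 -0.0008] F seat [-0.35  0.21  0.41] w -0.001
```

>>> {"fn": "play_rows", "kwargs": {"steps": [[[0,0,0,0.3,0,-0.7,0],[0,0,0,0.5,0,-1.2,0],[0,0,0,0.5,0,-1.2,0]]]}}

```text
clock: 22.5
ee_pos: [0.6545, 0.0043, 0.1069]
tcp_rot: [0.007, 0.976, -0.03, 0.217]
ft_force: [-3.9, 0.4, 7.9]
gripper_width: 0.0
```

>>> {"fn": "play_rows", "kwargs": {"steps": [[[0,0,0,0.3,0,-0.7,0],[0,0,0,0.3,0,-0.7,0]]]}}

```text
clock: 22.75
ee_pos: [0.6546, 0.0043, 0.1066]
tcp_rot: [0.007, 0.976, -0.03, 0.217]
ft_force: [-6.1, -0.4, 10.2]
gripper_width: -0.001
```

```bash
python3 - <<'E'
from tgt import *
cur();to((28,38,45));to((28,-38,45));to((28,-38,27))
E
```

```text
22.75 TCP in seat mm [28.28 38.02 24.99] roterr [ 0.0012  0.0011 -0.0009] F seat [-1.14 -0.75 11.8 ] w -0.001
seat (28, 38, 45) P [0.6459 0.0048 0.1246] turn [ 0.0012  0.0011 -0.0009] shift mm [-8.7  0.5 18. ]
seat (28, -38, 45) P [ 0.6411 -0.071   0.1246] turn [ 0.0012  0.0011 -0.0009] shift mm [-13.5 -75.3  18. ]
seat (28, -38, 27) P [ 0.6487 -0.0715  0.1083] turn [ 0.0012  0.0011 -0.0009] shift mm [ -5.9 -75.8   1.7]
```

Upper left is home at the same height. Hop to upper right.

>>> {"fn": "play_rows", "kwargs": {"steps": [[[0,0,0,-8.7,0.5,18,0],[0,0,0,-16,0,36,0],[0,0,0,-18,-37,36,0],[0,0,0,-21,-75,36,0],[0,0,0,-21,-75,36,0],[0,0,0,-13.5,-75.3,18,0],[0,0,0,-7.5,-75.7,5.5,0],[0,0,0,-5.9,-75.8,1.7,0],[0,0,0,-5.9,-75.8,1.7,0]]]}}

```text
clock: 23.88
ee_pos: [0.6486, -0.0709, 0.1077]
tcp_rot: [0.007, 0.976, -0.03, 0.216]
ft_force: [0.7, 0.2, 0.7]
gripper_width: 0.002
```

>>> {"fn": "play_rows", "kwargs": {"steps": [[[0,0,0,0.3,0,-0.7,0],[0,0,0,0.5,0,-1.2,0],[0,0,0,0.5,0,-1.2,0]]]}}

```text
clock: 24.25
ee_pos: [0.6491, -0.0708, 0.1069]
tcp_rot: [0.007, 0.976, -0.03, 0.217]
ft_force: [-1.3, 3.6, 5.5]
gripper_width: -0.001
```

```bash
python3 - <<'E'
from tgt import *
cur()
E
```

```text
24.25 TCP in seat mm [ 27.7  -37.25  25.62] roterr [ 0.0009  0.0005 -0.0017] F seat [0.97 3.47 5.63] w -0.001
```

>>> {"fn": "play_rows", "kwargs": {"steps": [[[0,0,0,0.4,0,-0.9,0],[0,0,0,0.4,0,-0.9,0]]]}}

```text
clock: 24.5
ee_pos: [0.6493, -0.0708, 0.1066]
tcp_rot: [0.007, 0.976, -0.03, 0.217]
ft_force: [-6.7, 1.3, 9.4]
gripper_width: -0.001
```

```bash
python3 - <<'E'
from tgt import *
cur()
E
```

```text
24.5 TCP in seat mm [ 27.71 -37.24  25.2 ] roterr [ 0.0009  0.0008 -0.0017] F seat [-2.15  0.85 11.37] w -0.001
```

All four corners are at the home height. Retreat clear and make a last check.

>>> {"fn": "play_rows", "kwargs": {"steps": [[[0,0,0,-8,0.5,17,0],[0,0,0,-20,1,45,0],[0,0,0,-40,10,80,0],[0,0,0,-70,25,110,0],[0,0,0,-90,38,120,0],[0,0,0,-90,38,120,0],[0,0,0,-90,38,120,0]]]}}

```text
clock: 25.38
ee_pos: [0.5596, -0.033, 0.2271]
tcp_rot: [0.007, 0.976, -0.03, 0.217]
ft_force: [1.0, -0.6, 0.7]
gripper_width: 0.001
```

```bash
python3 cap.py w14; python3 cap.py s14 scene; python3 cap.py t14 top; python3 - <<'E'
from h import *
a=cv2.resize(cv2.imread('pics/w14.png')[60:260,110:400],(800,552),interpolation=cv2.INTER_CUBIC);cv2.imwrite('pics/w14c.png',a)
cv2.imwrite('pics/s14c.png',cv2.resize(cv2.imread('pics/s14.png')[110:300,130:340],None,fx=3,fy=3,interpolation=cv2.INTER_CUBIC))
E
```

```text
25.38 [ 0.5596 -0.033   0.2271] tool R [[0.904, -0.061, 0.423], [-0.055, -0.998, -0.027], [0.424, 0.001, -0.906]] [ 1.04 -0.61  0.66] [-0.004  0.02  -0.005 -0.    -0.003 -0.001] 0.0007856875446048938
25.43 [ 0.5597 -0.0331  0.2267] tool R  [0.39 0.02 0.6 ] [-0.003  0.012 -0.002  0.001 -0.002 -0.   ] 0.0056343380000531415
25.48 [ 0.5597 -0.0332  0.2264] tool R  [ 0.72  0.34 -0.76] [-0.001  0.008  0.002 -0.001  0.001  0.001] -0.0003728029176411604
```

View pics/w14c.png

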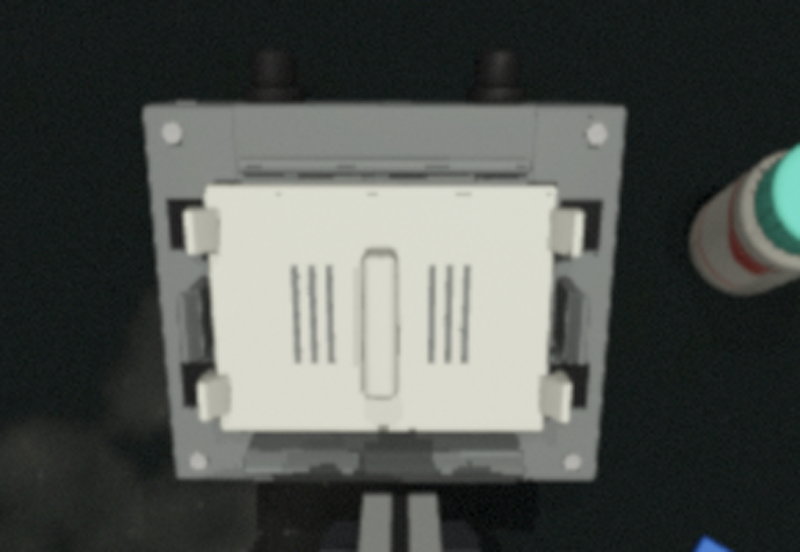

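View pics/s14c.png

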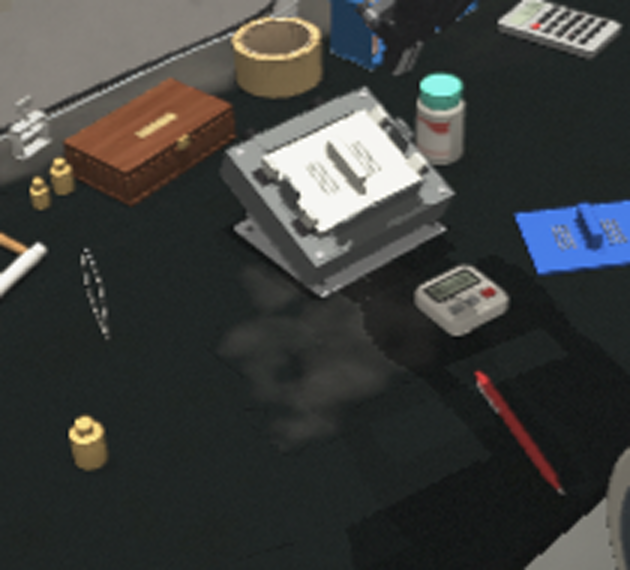

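The cover lies flat with all four hooks over its edges, and the jar, timer, weight and blue look-alike stand where they did. The robot touches nothing, so I'll hand in.

```bash
python3 -c "
from workcell import workorder;print(workorder.hand_in())"
```

```text
the job is handed in; nothing more can be done
None
```

The white cover is on the box, handle outwards, snapped under all four clips and released. I handed the job in at about 25.5 s on the robot's clock.

- **Placing:** I gripped the cover by its handle, lined it up with the box using the corner screws in the wrist view, set it on the clips and let go.
- **Lower left press:** The upper left clip appears to have snapped along with the lower left one.
- **Lower right press:** The upper right clip appears to have snapped along with the lower right one.
- **Upper corners:** I then pressed each one to make sure it was home.
- **Forces:** The most I read while pressing was about 17 N, with readings only between moves, so brief peaks in between would not show.
- **Height check:** Lower right, upper left and upper right all stopped firm at the same height, with the cover's top about 8 mm above the ledge, as it should be. I did not press lower left again after the right side went down; I judged it from the pictures.
- **Last pictures:** The cover lies level with all four hooks over its edges. The jar, timer, brass weight and blue look-alike stand where they were, and the robot touches nothing.
- **Camera disagreement:** The wrist camera and the fixed cameras differed by about 1 to 2 mm along x, which is within their stated accuracy. No check failed.

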